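# Sort the carver's bench oddments into their trays

## Robot

A 6-joint arm with a two-finger parallel gripper is mounted at the origin on the work surface; the furniture and walls round the work are solid. World frame = base frame: x ahead of the robot, y to its left, z up, the work surface at z = 0. Lengths are in mm, angles in rad, forces in N, time in s.
With the tool pointing down it reaches from about 325 to 850 mm from the base axis. Payload 15.5 kg.
Tool frame: the origin (TCP) lies between the finger pads; the fingertips stand ctrl.nose_length ahead of it and the grasp point (between the pads) lies 5 mm behind it (ctrl.nose_length is the distance from the TCP to the fingertips, in mm); z points along the fingers, y is the line along which they close (so a half turn about z gives the same grasp; the last joint's range is limited). The gripper opens to 91 mm and grips with 3 to 60 N. Pads are 32 mm wide; open, the fingers measure 118 mm over their backs; the gripper's body (76 mm by 178 mm) begins 60 mm behind the grasp point.
Start: joints at [-1.369, 0.494, 1.345, -0, 1.302, -0.096], TCP at [183.387, -597.491, 190.815] pointing down, gripper open.
Joint ranges: [-2.91, 2.91], [-0.82, 2.16], [0.22, 2.67], [-1.22, 4.37], [0.12, 2.79], [-3.08, 3.08]. Speed limits (rad/s): [1.89, 1.89, 2.57, 3.01, 3.01, 3.01].

## Interface

Orientations are given as a rotation vector (axis times angle).
In Python, from rig import ctrl gives the robot as it stands. The module is installed in compiled form; this text tells all that it offers.
- The arm moves only by the tool drive_tool, never from a script. Its argument "targets" is text: rows parted by semicolons, each of 6 numbers parted by spaces: the shift along the world's x, y, z in cm, then the turn, a rotation vector about the world's x, y, z in rad. In form: dx dy dz ax ay az; .... A call has 1 to 12 rows; each row shifts and turns the commanded pose from where the row before left it; what a row does not reach is not made up. A row lasts 1/8 s, in which the tool goes at most 62.5 mm and 10.7 degrees, less where a joint would pass 70% of its speed; a pose out of reach is approached as far as the arm can. A call is refused whole if a number of a shift passes 6.25 or a number of a turn 0.188, either way. A call with a gripper value outside its range is refused whole. "fingers" is the opening, from -1 (shut) to 1 (fully open), set as the call begins (left out, the last holds). The fingers move at their own pace and stop on an object; "squeeze" is the grip in N (left out, the last holds). Time passes only in rows, so rows that do not move let the fingers close. It gives the time, the measured TCP pose, the force, the opening and the grip force at its end, in the units of the state.
- ctrl.observe(): the state, without advancing time (a new reading comes with each control period).
- ctrl.capture(name): name is "scene" or "top" or "wrist"; returns (picture, depth): 400x640x3 uint8, red, green, blue; 400x640 float32, mm along the optical axis (not along the pixel's ray), 0 where there is no reading.
- ctrl.get_calibration(name): a dict with "intrinsics" (3x3 intrinsics, pixels), "pose" (4x4, takes a point from camera to world coordinates). Camera axes: x right, y down, z forward; pixel columns grow to the right and rows downward; lengths in mm; the calibration is good to about 2 mm. A picture is of the moment at which its call begins: read the wrist's pose just before it. get_calibration takes no time and is no camera call; for the wrist camera it gives the pose at the moment of the call.
- ctrl.job_done(): hands the job in; it is judged then, once.
The state is a dict: "time": time; "joints": joint angles; "qvel": joint speeds; "joint_torque": joint torques, N m; "tcp_pos": TCP position; "eef_rot": TCP orientation; "wrist_force": force on the tool from outside, world axes, zero at the start; "torque": the same for the moment, N m; "width": finger opening in mm; "grip_force": force on a finger pad.
Only numpy, scipy, OpenCV 4.12 (cv2) and the standard library are available. Lean on these libraries where they do the work, as an engineer would, in place of code of your own. Each camera call takes 0.05 s, during which the arm holds its last target. There are 200 camera calls.

## Task

Clear the loose oddments off the carving bench: lay each of the four in the tray that already holds its own kind. The two loose blocks of wood go with the dowel, the slip stone with the oilstone, the eraser with the pencils; each must lie flat on the tray's floor, not on top of anything, and the wax tin must be left where it is.

Things in the scene. Friction and masses are not known exactly. Their poses are not given: they have to be found in the camera images.
- long_offcut_mid (a point): centre (half-way up, 16 mm above the underside) of the larger loose block of pale wood, 45 (its x) x 90 (its y) x 32 mm high, lying flat
- short_offcut_mid (a point): centre (half-way up, 12 mm above the underside) of the smaller loose block of pale wood, 40 (its x) x 50 (its y) x 24 mm high, lying flat
- slip_mid (a point): centre (half-way up, 5.5 mm above the underside) of the loose slip stone, a small flat grey-green sharpening stone with rounded edges, 40 (its x) x 100 (its y) x 11 mm high, lying flat
- rubber_mid (a point): centre (half-way up, 6 mm above the underside) of the loose eraser, white in a blue card sleeve, 19 (its x) x 42 (its y) x 12.5 mm high, lying flat
- wood_tray_floor (a point): Tray for wood scraps: fixed open wooden tray, outside 187 (x) x 177 (y) x 18 mm high, walls 6, floor 5 mm thick (three alike but for their contents, fixed in them); point: centre of the inner floor, 5 mm above the bench, x and y along the sides, z up. In it lies a round dowel 18 mm thick, 110 mm long along x, centred at y = +70 mm; the floor is free from y = -82 to +61 mm.
- stone_tray_floor (a point): Tray for sharpening stones: fixed open wooden tray, outside 187 (x) x 177 (y) x 18 mm high, walls 6, floor 5 mm thick (three alike but for their contents, fixed in them); point: centre of the inner floor, 5 mm above the bench, x and y along the sides, z up. In it lies a dark grey oilstone in a wooden block, 62 mm wide, 165 mm long along x, 34 mm high, centred at y = +48 mm; the floor is free from y = -82 to +17 mm.
- drawing_tray_floor (a point): Tray for drawing things: fixed open wooden tray, outside 187 (x) x 177 (y) x 18 mm high, walls 6, floor 5 mm thick (three alike but for their contents, fixed in them); point: centre of the inner floor, 5 mm above the bench, x and y along the sides, z up. In it lie two pencils 7 mm thick along x, at y = +72 and +58 mm; the floor is free from y = -82 to +54 mm.
- tin: bystander: round flat wax tin with a green lid, 86 mm across, 29 mm high, standing among the loose things; origin at the centre of its underside

How it is judged (in metres and radians):
At the end, for the whole second after the job is handed in: Both wood blocks lie in the tray with the dowel, the slip stone in the tray with the oilstone, the eraser in the tray with the pencils: each released, at rest, flat (within 0.12 rad) on the tray's floor (height within 4 mm up, 5 mm down), its centre inside the tray (x of long_offcut_mid in the frame of wood_tray_floor between -0.0795 and 0.0795 m and y of long_offcut_mid in the frame of wood_tray_floor between -0.0745 and 0.0745 m and z of long_offcut_mid in the frame of wood_tray_floor between 0.011 and 0.02 m and angle between each of long_offcut_mid, short_offcut_mid, slip_mid, rubber_mid's own z axis and vertical below 0.12 rad and linear speed of each of long_offcut, short_offcut, slip, rubber below 0.02 m/s and angular speed of each of long_offcut, short_offcut, slip, rubber below 0.2 rad/s and contact force between the fingers and long_offcut below 0.2 N and x of short_offcut_mid in the frame of wood_tray_floor between -0.0795 and 0.0795 m and y of short_offcut_mid in the frame of wood_tray_floor between -0.0745 and 0.0745 m and z of short_offcut_mid in the frame of wood_tray_floor between 0.007 and 0.016 m and contact force between the fingers and short_offcut below 0.2 N and x of slip_mid in the frame of stone_tray_floor between -0.0795 and 0.0795 m and y of slip_mid in the frame of stone_tray_floor between -0.0745 and 0.0745 m and z of slip_mid in the frame of stone_tray_floor between 0.0005 and 0.0095 m and contact force between the fingers and slip below 0.2 N and x of rubber_mid in the frame of drawing_tray_floor between -0.0795 and 0.0795 m and y of rubber_mid in the frame of drawing_tray_floor between -0.0745 and 0.0745 m and z of rubber_mid in the frame of drawing_tray_floor between 0.00125 and 0.01025 m and contact force between the fingers and rubber below 0.2 N); the robot touches nothing.
It fails at once if the wax tin is pushed or carried more than 25 mm from its place (distance of tin from where it was at the start of the episode above 0.025 m).
It also fails if it takes over 99 s, if anything falls off the work surface, if the arm or the gripper's body presses on something with over 40 N, if the wrist force passes 120 N, or if a joint passes its speed limit or range.

## Working session

There is one attempt and no reset: what is moved stays moved. The work goes in short steps, Python scripts to look and compute and a tool call to move; the robot and the scene stay as the last step left them, time stands still between calls to the robot, and variables do not carry over. Pictures are saved under pics/ and viewed, at most 14 in all, crops included, and the job is handed in when it is done.

Besides the shell and the picture viewer there is one more tool, called after ">>>" as name(argument=value, ...) on one line, values as JSON. drive_tool: Moves the arm, as the interface text tells. Its arguments: {"type":"object","properties":{"targets":{"type":"string"},"fingers":{"type":"number"},"squeeze":{"type":"number"}},"required":["targets"]}

```bash
mkdir -p pics
python3 - <<'E'
from rig import ctrl
import numpy as np,cv2
print(ctrl.nose_length, ctrl.observe())
for n in("top","scene"):
    p,d=ctrl.capture(n); np.savez(f"pics/{n}.npz",p=p,d=d,**ctrl.get_calibration(n))
    cv2.imwrite(f"pics/{n}.png",p[:,:,::-1]); c=ctrl.get_calibration(n); print(c)
E
```

```text
14.0 {'time': 0.0, 'joints': array([-1.36849434e+00,  4.94176302e-01,  1.34610812e+00, -7.51603020e-06,
        1.30250776e+00, -9.55257452e-02]), 'qvel': array([ 0.00069978, -0.00156659, -0.00068265,  0.000427  ,  0.00023898,
       -0.00108257]), 'joint_torque': array([ 2.09747392e-03, -8.78816628e+01, -3.81856513e+01,  7.07754353e-02,
        5.31780836e-02, -7.75195281e-05]), 'tcp_pos': array([ 183.3073463 , -597.09779661,  190.25035836]), 'eef_rot': array([-3.10563938e+00, -4.65925035e-01,  1.11870268e-04]), 'wrist_force': array([ 0.04427323, -0.57160008, -0.86290987]), 'torque': array([ 0.02695733,  0.03542197, -0.0095216 ]), 'grip_force': 0.0, 'width': 90.92674035069109}
{'intrinsics': array([[440.53213374,   0.        , 315.59688095],
       [  0.        , 440.53213374, 206.26841732],
       [  0.        ,   0.        ,   1.        ]]), 'pose': array([[ 1.51200376e-02, -9.98749070e-01,  4.76621346e-02,
         4.57108730e+02],
       [-9.99881848e-01, -1.49707173e-02,  3.48832621e-03,
        -5.96940994e+01],
       [-2.77042622e-03, -4.77092468e-02, -9.98857424e-01,
         9.59191309e+02],
       [ 0.00000000e+00,  0.00000000e+00,  0.00000000e+00,
         1.00000000e+00]])}
{'intrinsics': array([[391.50690365,   0.        , 321.00805807],
       [  0.        , 391.50690365, 195.01424393],
       [  0.        ,   0.        ,   1.        ]]), 'pose': array([[ 5.11873142e-01, -5.38415337e-01,  6.69398843e-01,
        -5.71495280e+01],
       [-8.59059857e-01, -3.22113828e-01,  3.97817602e-01,
        -3.76024566e+02],
       [ 1.43152526e-03, -7.78685821e-01, -6.27412419e-01,
         5.90628661e+02],
       [ 0.00000000e+00,  0.00000000e+00,  0.00000000e+00,
         1.00000000e+00]])}
```

View pics/top.png

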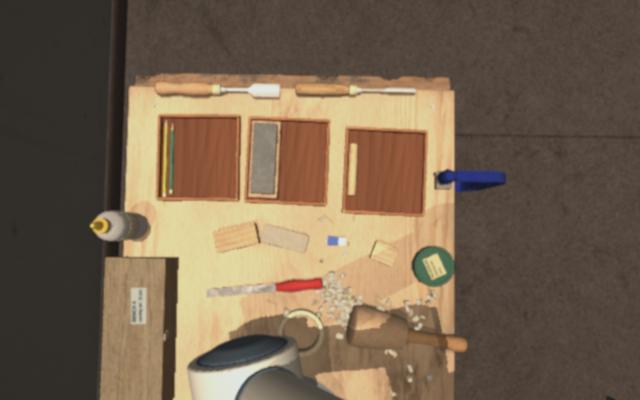

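The top view shows the drawing tray at (199,158), stone tray at (289,162) and wood tray at (385,171). The long block is at (236,237), the slip at (284,237) almost touching it, the eraser at (337,241), the short block at (383,252) and the tin at (434,267).

```bash
cat > h.py <<'E'
import numpy as np,cv2
def world(d,K,T):
    v,u=np.mgrid[:d.shape[0],:d.shape[1]]
    P=np.stack([(u-K[0,2])/K[0,0]*d,(v-K[1,2])/K[1,1]*d,d],-1)
    W=P@T[:3,:3].T+T[:3,3]; W[d==0]=np.nan
    return W
def rect(pts):
    (c,s,a)=cv2.minAreaRect(pts.astype(np.float32)); s=list(s)
    if s[0]>s[1]: a+=90; s=s[::-1]   # a: direction of short side, deg
    return np.round(c,1),np.round(s,1),round((a+90)%180-90,1)
E
python3 - <<'E'
from h import *
z=np.load("pics/top.npz"); W=world(z['d'],z['intrinsics'],z['pose']); H=W[...,2]
print("bench z",np.nanmedian(H[215:225,220:420]))
def blob(r0,r1,c0,c1,lo,hi,n):
    m=np.zeros(H.shape,np.uint8); s=H[r0:r1,c0:c1]; m[r0:r1,c0:c1]=(s>lo)&(s<hi)
    k,l,st,ce=cv2.connectedComponentsWithStats(m)
    for i in range(1,k):
        if st[i,4]>25:
            q=W[l==i]; print(n,st[i,4],rect(q[:,:2]),"z",np.median(q[:,2]).round(1))
blob(215,265,205,259,22,45,"long"); blob(215,265,250,315,6,20,"slip"); blob(228,255,318,355,6,25,"rubber")
blob(235,270,362,402,15,35,"short"); blob(240,295,405,458,20,40,"tin")
for n,a in dict(draw=(105,210,150,244),stone=(105,212,243,335),wood=(118,225,337,433)).items(): blob(*a,11,60,n)
m=H[60:110,130:450]; print("rear max",np.nanmax(m)); print("box",np.nanmedian(H[270:390,115:170]),W[260,176],W[300,178])
E
python3 - <<'E'
import cv2
p=cv2.imread('pics/top.png')[205:295,200:460]; cv2.imwrite('pics/c1.png',cv2.resize(p,None,fx=3,fy=3,interpolation=2))
E
```

```text
bench z -0.4470778305959584
long 925 (array([433.5, 111.6]), array([44.9, 90.3]), 13.8) z 31.8
slip 855 (array([432.3,   9.9]), array([40.1, 99.8]), -14.0) z 10.7
rubber 178 (array([ 428.5, -103.8]), array([18.2, 48.7]), -4.9) z 11.8
short 455 (array([ 403.9, -202.6]), array([39.7, 50.1]), -20.6) z 23.6
tin 1336 (array([ 379.6, -306.6]), array([83.8, 86.1]), 0.4) z 27.9
draw 1097 (array([605.3, 200.2]), array([177.9, 187.7]), -89.7) z 17.0
draw 60 (array([622.9, 271. ]), array([ 6.7, 72.2]), -88.6) z 12.4
draw 30 (array([582.4, 257.7]), array([ 5.3, 34.5]), -89.4) z 12.4
stone 3241 (array([600.3,   7.2]), array([177.4, 187.5]), 88.4) z 34.8
wood 1002 (array([ 580.6, -204.3]), array([177.8, 187.7]), 87.9) z 17.1
wood 430 (array([ 582.5, -133.5]), array([ 18.1, 109.7]), 87.7) z 20.9
rear max 33.10967975874178
box 92.03641067308888 [382.83891652 239.94606932  14.85386121] [ 2.95754042e+02  2.37780913e+02 -1.47104888e-01]
```

View pics/c1.png

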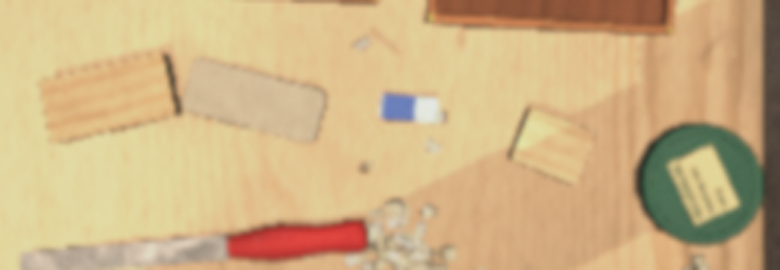

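View pics/scene.png

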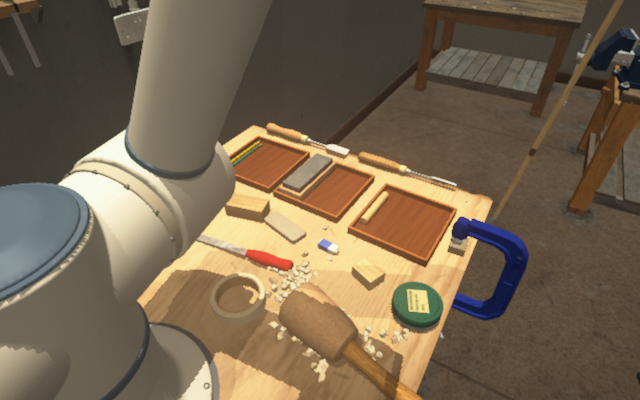

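Heights and sizes match the given ones. The tilted camera pictures agree too: the wood tray is at right and the mallet lies clear of the short block. I'll start with the short block.

>>> drive_tool(targets="2.2 3.95 0 0 0 0.091;2.2 3.95 0 0 0 0.091;2.2 3.95 0 0 0 0.091;2.2 3.95 0 0 0 0.091;2.2 3.95 0 0 0 0.091;2.2 3.95 0 0 0 0.091;2.2 3.95 0 0 0 0.091;2.2 3.95 0 0 0 0.091;2.2 3.95 -2 0 0 0.091;2.2 3.95 -2 0 0 0.091;0 0 0 0 0 0;0 0 0 0 0 0", fingers=0.5, squeeze=25)

```text
time: 1.6
tcp_pos: [403.4, -202.7, 150.9]
eef_rot: [-2.586, -1.784, 0.0]
wrist_force: [0.1, 0.3, 0.2]
width: 68.2
grip_force: 0.0
```

```bash
cat > look.py <<'E'
from h import *
from rig import ctrl
import sys
def look(n,lo,hi,x0,x1,y0,y1,cam="wrist"):
    c=ctrl.get_calibration(cam); p,d=ctrl.capture(cam); cv2.imwrite(f"pics/{n}.png",p[:,:,::-1])
    W=world(d,c['intrinsics'],c['pose']); H=W[...,2]
    m=((H>lo)&(H<hi)&(W[...,0]>x0)&(W[...,0]<x1)&(W[...,1]>y0)&(W[...,1]<y1)).astype(np.uint8)
    m=cv2.morphologyEx(m,cv2.MORPH_OPEN,np.ones((3,3)))
    k,l,st,ce=cv2.connectedComponentsWithStats(m)
    for i in range(1,k):
        if st[i,4]>80:
            q=W[l==i]; print(n,st[i,4],rect(q[:,:2]),"z",np.median(q[:,2]).round(1),st[i,:4])
E
python3 -c "
from look import *
look('w1',5,40,340,480,-260,-60)"
```

```text
w1 123 (array([474.5, -68.9]), array([ 7.7, 12.3]), 29.7) z 8.4 [344   5  13  13]
w1 1095 (array([ 428.8, -105.7]), array([18.5, 48.6]), -4.1) z 12.2 [299  43  31  60]
w1 88 (array([388.1, -73.4]), array([8.3, 8.3]), 68.2) z 11.7 [255  50  10  11]
w1 424 (array([345.2, -72.5]), array([10.5, 24.7]), -0.1) z 20.6 [198  56  26  32]
w1 536 (array([355.3, -92.4]), array([21.9, 26.7]), -29.2) z 14.3 [222  73  24  32]
w1 86 (array([ 401.7, -120.9]), array([ 8.4, 10.7]), -21.9) z 7.8 [290  95  10  13]
w1 103 (array([ 355.3, -118.2]), array([ 9.6, 10.2]), -21.9) z 9.1 [242 111  12  12]
w1 2307 (array([ 404.1, -204.5]), array([39.8, 50.7]), -21.6) z 23.8 [308 157  43  55]
```

View pics/w1.png

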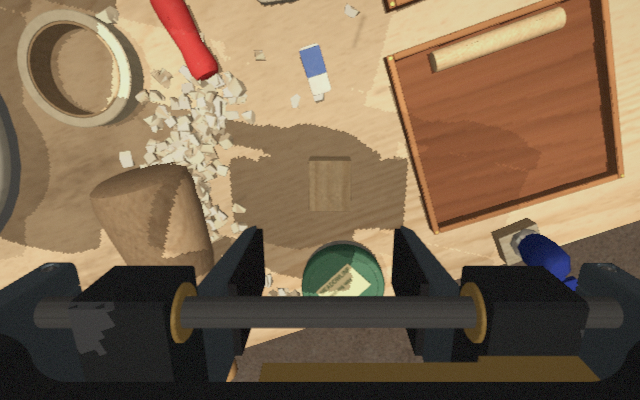

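The wrist view shows the short block centred at (330,184) below the fingers and the eraser at (315,70), with a wood chip at its white end. The poses agree within 2 mm, so I'll descend and grip.

>>> drive_tool(targets="0 -0.1 -4 0 0 0;0 0 -4 0 0 0;0 0 -3.3 0 0 0;0 0 -1.5 0 0 0;0 0 -0.5 0 0 0;0 0 0 0 0 0")

```text
time: 2.4
tcp_pos: [403.5, -204.2, 18.1]
eef_rot: [2.587, 1.782, 0.0]
wrist_force: [0.2, 0.3, 0.8]
width: 68.6
grip_force: 0.0
```

>>> drive_tool(targets="0 0 0 0 0 0;0 0 0 0 0 0;0 0 0 0 0 0;0 0 0 0 0 0;0 0 0 0 0 0;0 0 2 0 0 0;0 0 4 0 0 0;0 0 0 0 0 0", fingers=-1)

```text
time: 3.4
tcp_pos: [404.6, -204.3, 79.8]
eef_rot: [2.583, 1.782, 0.002]
wrist_force: [-0.6, -0.2, -0.5]
width: 0.4
grip_force: 0.0
```

```bash
python3 -c "
from look import *
look('w2',5,40,360,480,-260,-140)
print(ctrl.observe()['width'])"
```

```text
w2 3134 (array([ 404.3, -204. ]), array([40. , 49.9]), -20.5) z 23.8 [300 172  54  68]
0.6966546531049914
```

View pics/w2.png

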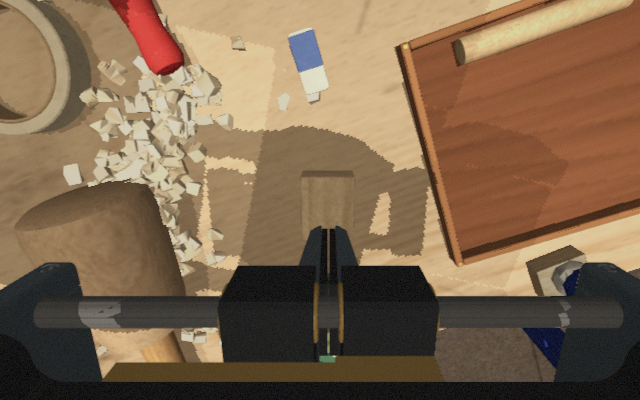

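The block has not moved; the fingers closed on nothing, maybe during the lift. I'll retry and check the grip before lifting.

>>> drive_tool(targets="0 0 0 0 0 0;0 0 0 0 0 0;0 0 0 0 0 0;0 0 0 0 0 0;0 0 0 0 0 0;0 0 0 0 0 0;0 0 0 0 0 0", fingers=0.5)

```text
time: 4.32
tcp_pos: [403.3, -203.5, 77.8]
eef_rot: [-2.586, -1.784, 0.0]
wrist_force: [-0.2, 0.2, 0.6]
width: 66.7
grip_force: 0.0
```

>>> drive_tool(targets="0 0 -3.2 0 0 0;0 0 -2 0 0 0;0 0 -1 0 0 0;0 0 0 0 0 0;0 0 0 0 0 0")

```text
time: 4.95
tcp_pos: [403.7, -203.7, 16.4]
eef_rot: [2.585, 1.784, 0.0]
wrist_force: [0.2, -0.6, -0.3]
width: 68.3
grip_force: 0.0
```

>>> drive_tool(targets="0 0 0 0 0 0;0 0 0 0 0 0;0 0 0 0 0 0;0 0 0 0 0 0", fingers=-1, squeeze=30)

```text
time: 5.45
tcp_pos: [403.4, -203.5, 15.9]
eef_rot: [2.586, 1.784, 0.0]
wrist_force: [0.2, -0.4, 0.2]
width: 31.4
grip_force: 0.0
```

>>> drive_tool(targets="0 0 0 0 0 0;0 0 0 0 0 0;0 0 0 0 0 0;0 0 0 0 0 0")

```text
time: 5.95
tcp_pos: [403.4, -203.5, 15.8]
eef_rot: [-2.586, -1.784, 0.0]
wrist_force: [-0.3, 0.9, -0.4]
width: 0.2
grip_force: 0.0
```

Run:
```python
from look import *
look('t3',5,40,360,480,-260,-140,"top")
look('s3',5,40,360,480,-260,-140,"scene")
look('w3',1,60,360,480,-260,-140,"wrist")
s=ctrl.observe(); c=ctrl.get_calibration("wrist"); T=np.linalg.inv(c['pose'])
for dz in(0,-14):
    q=T@np.r_[s['tcp_pos']+[0,0,dz],1]; q=c['intrinsics']@q[:3]; print(q[:2]/q[2],q[2])
a=cv2.imread('pics/w3.png'); b=cv2.imread('pics/s3.png')[200:360,300:460]
cv2.imwrite('pics/m3.png',np.hstack([cv2.resize(a,(480,300)),cv2.resize(b,(300,300))]))
```

```text
s3 518 (array([ 403.9, -206.6]), array([41.9, 51.2]), -21.1) z 22.4 [352 262  34  27]
w3 3831 (array([ 406.4, -198.6]), array([38.5, 40.1]), 69.1) z 23.8 [294 193  71  73]
[327.22963562 238.52035863] 209.75675770804074
[327.28119871 229.74858424] 223.13596208991675
```

View pics/m3.png

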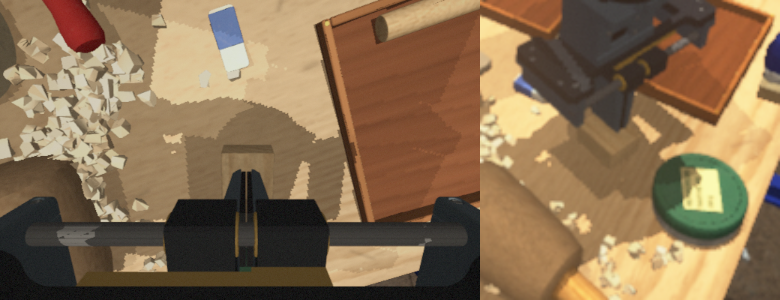

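Run:
```python
from h import *
from rig import ctrl
for n in("wrist","scene"):
    c=ctrl.get_calibration(n); p,d=ctrl.capture(n); W=world(d,c['intrinsics'],c['pose'])
    if n=="wrist":
        print(c['pose'].round(3)); 
        for v in range(216,270,4): print(v,d[v,319:338:6].round(0),W[v,325].round(1),W[v,331].round(1))
    else:
        for v in range(230,300,4): print(v,W[v,355:385:6].round(0).tolist())
print(ctrl.observe()['tcp_pos'],ctrl.observe()['joints'])
```

```text
[[ 9.35000e-01 -3.40000e-01 -1.05000e-01  4.33589e+02]
 [-3.56000e-01 -8.93000e-01 -2.75000e-01 -1.25518e+02]
 [-0.00000e+00  2.94000e-01 -9.56000e-01  2.09532e+02]
 [ 0.00000e+00  0.00000e+00  0.00000e+00  1.00000e+00]]
216 [198. 197. 198. 197.] [ 408.3 -187.    23.9] [ 411.4 -188.5   23. ]
220 [197. 198. 198. 197.] [ 407.4 -189.4   23.3] [ 410.6 -190.5   23.6]
224 [198. 199. 198. 199.] [ 406.6 -191.5   23.8] [ 409.9 -192.4   24.6]
228 [180. 199. 200. 179.] [ 405.8 -193.7   23.9] [ 408.8 -195.2   23.2]
232 [173. 179. 178. 174.] [ 407.9 -188.6   43.4] [ 410.8 -189.5   43.9]
236 [168. 173. 172. 170.] [ 408.  -188.4   49.3] [ 410.9 -189.1   50. ]
240 [165. 170. 168. 164.] [ 407.8 -189.1   52.5] [ 410.8 -189.3   54.3]
244 [159. 163. 165. 161.] [ 408.2 -188.1   59.4] [ 410.6 -189.8   57.8]
248 [157. 160. 160. 156.] [ 408.2 -188.4   63.3] [ 410.7 -189.4   63.1]
252 [152. 156. 157. 153.] [ 408.1 -188.7   66.8] [ 410.6 -189.7   66.7]
256 [149. 152. 153. 148.] [ 408.2 -188.6   71.1] [ 410.6 -189.6   70.9]
260 [145. 149. 149. 145.] [ 408.2 -188.5   75. ] [ 410.6 -189.5   74.9]
264 [146. 145. 
[... 1758 characters left out ...]
201.0, 2.0], [381.0, -214.0, 16.0], [384.0, -225.0, 19.0], [399.0, -231.0, 7.0]]
286 [[373.0, -194.0, -0.0], [380.0, -204.0, -2.0], [379.0, -216.0, 7.0], [384.0, -225.0, 8.0], [397.0, -233.0, -1.0]]
290 [[366.0, -198.0, -2.0], [372.0, -208.0, -2.0], [377.0, -217.0, -1.0], [383.0, -227.0, -1.0], [389.0, -236.0, -2.0]]
294 [[357.0, -203.0, -1.0], [363.0, -212.0, -0.0], [368.0, -222.0, 0.0], [374.0, -231.0, -0.0], [380.0, -240.0, -1.0]]
298 [[350.0, -206.0, -2.0], [355.0, -216.0, -1.0], [361.0, -225.0, -1.0], [367.0, -234.0, -2.0], [372.0, -244.0, -1.0]]
[ 403.37240567 -203.45923079   15.80399682] [-5.99478851e-01  5.40762050e-01  1.94592356e+00  2.47501806e-05
  6.54963833e-01 -2.36500080e-01]
```

The picture and depth show the closed fingertips about 17 mm above the block. They stand at z≈41 while the TCP reads 16, so the real tips are about 25 mm above the reported TCP instead of 14 mm below it. Horizontally they agree. I'll open, then go down about 36 mm more while watching the force.

>>> drive_tool(targets="0 0 0 0 0 0;0 0 0 0 0 0;0 0 0 0 0 0;0 0 0 0 0 0;0 0 0 0 0 0;0 0 0 0 0 0;0 0 0 0 0 0", fingers=0.5)

```text
time: 7.08
tcp_pos: [403.4, -203.5, 15.8]
eef_rot: [2.586, 1.784, 0.0]
wrist_force: [0.3, 0.1, 0.3]
width: 67.2
grip_force: 0.0
```

>>> drive_tool(targets="0 0 -1.2 0 0 0;0 0 -1 0 0 0;0 0 -0.8 0 0 0;0 0 0 0 0 0")

```text
time: 7.58
tcp_pos: [403.0, -203.2, -15.0]
eef_rot: [-2.585, -1.783, 0.001]
wrist_force: [-0.4, 0.4, 0.3]
width: 68.6
grip_force: 0.0
```

>>> drive_tool(targets="0 0 -0.4 0 0 0;0 0 0 0 0 0")

```text
time: 7.82
tcp_pos: [403.4, -203.5, -18.3]
eef_rot: [-2.586, -1.784, 0.0]
wrist_force: [0.0, -0.0, 0.1]
width: 68.8
grip_force: 0.0
```

>>> drive_tool(targets="0 0 0 0 0 0;0 0 0 0 0 0;0 0 0 0 0 0;0 0 0 0 0 0;0 0 0 0 0 0;0 0 0 0 0 0", fingers=-1)

```text
time: 8.57
tcp_pos: [403.5, -203.5, -18.1]
eef_rot: [2.586, 1.784, 0.0]
wrist_force: [0.6, 0.2, 5.5]
width: 39.8
grip_force: 30.0
```

>>> drive_tool(targets="0 0 1 0 0 0;0 0 2 0 0 0;0 0 2 0 0 0;2.7 -0.2 0 0 0 0.08;3.6 -0.3 0 0 0 0.081;3.7 -0.2 0 0 0 0.081;3.7 -0.2 0 0 0 0.081;0 0 0 0 0 0;0 0 0 0 0 0")

```text
time: 9.7
tcp_pos: [539.5, -212.1, 31.9]
eef_rot: [-2.265, -2.175, 0.001]
wrist_force: [0.5, -1.4, -0.2]
width: 39.6
grip_force: 30.0
```

>>> drive_tool(targets="0 0 -1.8 0 0 0;0 0 -1.5 0 0 0;0 0 -0.8 0 0 0;0 0 -0.3 0 0 0;0 0 0 0 0 0")

```text
time: 10.32
tcp_pos: [540.4, -212.5, -12.1]
eef_rot: [-2.265, -2.176, 0.0]
wrist_force: [0.5, 0.3, -0.3]
width: 40.1
grip_force: 30.0
```

>>> drive_tool(targets="0 0 0 0 0 0;0 0 0 0 0 0;0 0 0 0 0 0", fingers=0.1)

```text
time: 10.7
tcp_pos: [540.5, -212.5, -12.0]
eef_rot: [2.265, 2.176, 0.0]
wrist_force: [-0.0, -0.1, -0.5]
width: 50.2
grip_force: 0.0
```

>>> drive_tool(targets="0 0 2 0 0 0;0 0 3 0 0 0;0 0 2 0 0 0;-3.7 3.7 0 0 0 -0.02;-3.7 3.7 0 0 0 -0.02;-3.75 3.65 0 0 0 0;0 0 0 0 0 0;0 0 0 0 0 0", fingers=-0.43)

```text
time: 11.7
tcp_pos: [429.7, -102.3, 58.1]
eef_rot: [2.307, 2.13, 0.001]
wrist_force: [0.0, -0.2, 0.5]
width: 26.0
grip_force: 0.0
```

```bash
python3 -c "
from look import *
print(ctrl.observe()['tcp_pos'],ctrl.observe()['width'])
look('w4',5,20,390,470,-150,-60)
look('t4',24,45,480,640,-290,-110,'top')"
```

```text
[ 429.67254216 -102.27666466   58.14441463] 26.048919870402468
w4 1505 (array([ 428.8, -105. ]), array([18.2, 47.9]), -4.2) z 12.1 [314 183  26  64]
t4 442 (array([ 540.1, -211.3]), array([40.1, 50.3]), -2.3) z 28.5 [377 180  25  20]
```

View pics/w4.png

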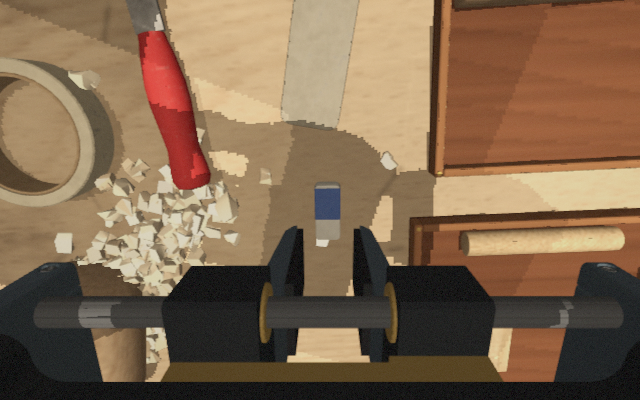

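The wrist view shows the eraser at (328,212) between the fingers with the chip at (322,243). The short block lies flat in the wood tray with its top at 28.5.

>>> drive_tool(targets="-0.05 0.2 -3 0 0 0;0 0 -2.5 0 0 0;0 0 -1.5 0 0 0;0 0 -0.8 0 0 0;0 0 -0.2 0 0 0;0 0 0 0 0 0")

```text
time: 12.55
tcp_pos: [428.7, -100.2, -21.9]
eef_rot: [2.308, 2.13, 0.0]
wrist_force: [0.0, 0.3, -0.7]
width: 25.9
grip_force: 0.0
```

>>> drive_tool(targets="0 0 0 0 0 0;0 0 0 0 0 0;0 0 0 0 0 0;0 0 0 0 0 0", fingers=-1, squeeze=15)

```text
time: 13.05
tcp_pos: [428.7, -100.1, -21.8]
eef_rot: [2.308, 2.13, 0.001]
wrist_force: [-0.0, -1.0, 7.5]
width: 17.7
grip_force: 15.0
```

>>> drive_tool(targets="0 0 1.5 0 0 0;0 0 3 0 0 0;0 0 3 0 0 0;2.5 4.0 0 0 0 0;2.5 4.1 0 0 0 0;2.5 4.1 0 0 0 0;2.5 4.1 0 0 0 0;2.5 4.1 0 0 0 0;2.5 4.1 0 0 0 0;2.6 4.0 0 0 0 0;0 0 0 0 0 0;0 0 0 0 0 0")

```text
time: 14.55
tcp_pos: [603.7, 184.8, 52.6]
eef_rot: [-2.308, -2.131, 0.001]
wrist_force: [-0.5, -0.5, -0.4]
width: 17.8
grip_force: 15.0
```

>>> drive_tool(targets="0 0 -2.5 0 0 0;0 0 -2.5 0 0 0;0 0 -1.2 0 0 0;0 0 -0.5 0 0 0;0 0 0 0 0 0")

```text
time: 15.18
tcp_pos: [604.5, 184.8, -13.8]
eef_rot: [2.309, 2.13, 0.0]
wrist_force: [-0.1, 1.2, 0.7]
width: 18.0
grip_force: 15.0
```

>>> drive_tool(targets="0 0 -0.2 0 0 0;0 0 0 0 0 0;0 0 0 0 0 0")

```text
time: 15.55
tcp_pos: [604.5, 185.1, -15.9]
eef_rot: [2.308, 2.131, 0.001]
wrist_force: [0.2, 0.3, 0.0]
width: 18.2
grip_force: 15.0
```

>>> drive_tool(targets="0 0 0 0 0 0;0 0 0 0 0 0;0 0 0 0 0 0;0 0 0 0 0 0;0 0 2 0 0 0;0 0 3 0 0 0;0 0 3 0 0 0;0 0 0 0 0 0", fingers=-0.3)

```text
time: 16.55
tcp_pos: [605.8, 185.3, 66.1]
eef_rot: [2.307, 2.13, 0.005]
wrist_force: [-1.2, -0.5, -0.1]
width: 31.6
grip_force: 0.0
```

>>> drive_tool(targets="-3.45 -3.5 0 0 0 -0.033;-3.45 -3.5 0 0 0 -0.033;-3.45 -3.5 0 0 0 -0.033;-3.45 -3.5 0 0 0 -0.033;-3.45 -3.5 0 0 0 -0.033;0 0 0 0 0 0;0 0 0 0 0 0", fingers=0.3)

```text
time: 17.42
tcp_pos: [432.2, 10.0, 63.6]
eef_rot: [2.477, 1.933, 0.0]
wrist_force: [0.0, -0.5, -0.7]
width: 59.1
grip_force: 0.0
```

```bash
python3 -c "
from look import *
print(ctrl.observe()['tcp_pos'],ctrl.observe()['width'])
look('w5',6,20,370,500,-70,90)
look('t5',13,25,520,690,130,245,'top')
look('t6',6,20,370,500,-70,62,'top')
look('t7',22,42,370,500,50,200,'top')"
```

```text
[432.20815553   9.99362222  63.61716757] 59.1350712312205
w5 6745 (array([432.9,   8.4]), array([40.1, 99.7]), -13.8) z 10.8 [301 144  56 128]
t5 170 (array([603.4, 184.8]), array([18.1, 42.3]), -4.8) z 17.2 [195 153  20  10]
```

View pics/w5.png

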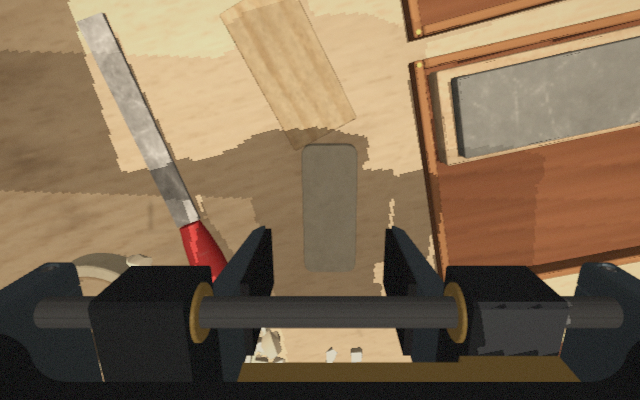

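View pics/t5.png

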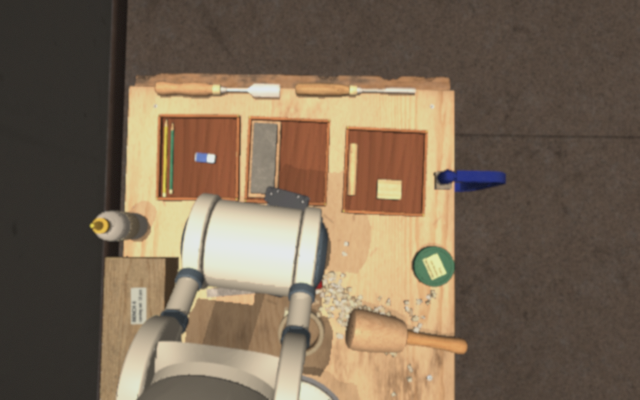

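The wrist view shows the slip at (330,207) centred between the fingers. In the top view the eraser lies in the drawing tray at (205,158) and the short block in the wood tray at (389,189).

>>> drive_tool(targets="0.05 -0.1 -3 0 0 0;0 0 -2.5 0 0 0;0 0 -1.8 0 0 0;0 0 -1 0 0 0;0 0 -0.3 0 0 0;0 0 0 0 0 0")

```text
time: 18.38
tcp_pos: [432.6, 9.1, -22.0]
eef_rot: [2.476, 1.933, 0.0]
wrist_force: [0.2, 0.6, 0.7]
width: 59.0
grip_force: 0.0
```

>>> drive_tool(targets="0 0 0 0 0 0;0 0 0 0 0 0;0 0 0 0 0 0;0 0 0 0 0 0;0 0 0 0 0 0", fingers=-1, squeeze=35)

```text
time: 19.0
tcp_pos: [432.7, 9.0, -21.8]
eef_rot: [2.476, 1.933, 0.001]
wrist_force: [0.3, 0.9, 7.9]
width: 40.1
grip_force: 35.0
```

>>> drive_tool(targets="0 0 1 0 0 0;0 0 2 0 0 0;0 0 3 0 0 0;0 0 2 0 0 0;2 -0.45 0 0 0 -0.169;2 -0.45 0 0 0 -0.169;2 -0.45 0 0 0 -0.169;2.1 -0.45 0 0 0 -0.169;2.1 -0.45 0 0 0 -0.169;2.1 -0.45 0 0 0 -0.169;2.1 -0.45 0 0 0 -0.17;2.25 -0.45 0 0 0 -0.17")

```text
time: 20.5
tcp_pos: [599.2, -27.1, 58.5]
eef_rot: [-3.141, 0.053, 0.0]
wrist_force: [-0.9, 0.5, -0.9]
width: 39.7
grip_force: 35.0
```

>>> drive_tool(targets="0 0 0 0 0 0;0 0 0 0 0 0")

```text
time: 20.75
tcp_pos: [597.9, -26.8, 58.0]
eef_rot: [-3.141, 0.04, 0.001]
wrist_force: [-0.5, -0.3, -0.9]
width: 39.6
grip_force: 35.0
```

>>> drive_tool(targets="0.1 0 -2.5 0 0 0;0 0 -2 0 0 0;0 0 -1.5 0 0 0;0 0 -0.9 0 0 0;0 0 -0.4 0 0 0;0 0 -0.1 0 0 0;0 0 0 0 0 0")

```text
time: 21.62
tcp_pos: [600.1, -27.0, -15.8]
eef_rot: [3.141, -0.044, 0.001]
wrist_force: [0.1, -0.6, -1.3]
width: 39.7
grip_force: 35.0
```

>>> drive_tool(targets="0 0 0 0 0 0;0 0 0 0 0 0;0 0 0 0 0 0;0 0 0 0 0 0", fingers=0.1)

```text
time: 22.12
tcp_pos: [599.9, -27.0, -16.2]
eef_rot: [3.141, -0.044, 0.0]
wrist_force: [-1.5, 1.2, -0.8]
width: 49.9
grip_force: 0.0
```

>>> drive_tool(targets="0 0 2 0 0 0;0 0 3 0 0 0;0 0 3 0 0 0;-1.85 1.54 0 0 0 0.184;-1.85 1.54 0 0 0 0.184;-1.85 1.54 0 0 0 0.184;-1.85 1.54 0 0 0 0.184;-1.85 1.54 0 0 0 0.184;-1.85 1.54 0 0 0 0.184;-1.85 1.54 0 0 0 0.184;-1.85 1.54 0 0 0 0.184;-1.85 1.54 0 0 0 0.184")

```text
time: 23.62
tcp_pos: [432.8, 112.1, 63.9]
eef_rot: [2.15, 2.29, 0.0]
wrist_force: [0.3, 0.0, -0.2]
width: 50.3
grip_force: 0.0
```

>>> drive_tool(targets="0 0 0 0 0 0.184;0 0 0 0 0 0;0 0 0 0 0 0", fingers=0.45)

```text
time: 24.0
tcp_pos: [433.7, 111.5, 63.9]
eef_rot: [1.944, 2.468, 0.0]
wrist_force: [0.3, 0.3, 0.2]
width: 66.1
grip_force: 0.0
```

```bash
python3 -c "
from look import *
print(ctrl.observe()['tcp_pos'],ctrl.observe()['width'])
look('w6',22,45,370,500,30,200)
look('t8',13,25,515,685,-75,28,'top')"
```

```text
[433.67364735 111.49462057  63.85208695] 66.14881410741546
w6 8151 (array([433.9, 110. ]), array([45.1, 90.4]), 13.7) z 31.8 [293 154  69 126]
t8 731 (array([598.6, -25.4]), array([39.9, 98.4]), 88.8) z 15.7 [292 139  20  46]
```

View pics/w6.png

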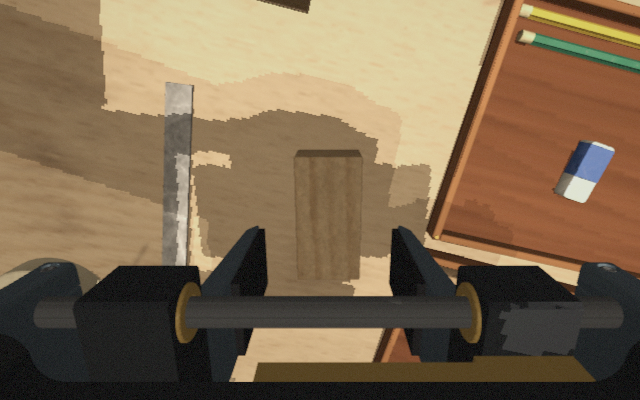

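The wrist view shows the long block at (328,217) centred between the fingers. The slip lies flat in the stone tray with its top at 15.7.

>>> drive_tool(targets="0 -0.1 -3 0 0 0;0 0 -2.5 0 0 0;0 0 -1.5 0 0 0;0 0 -0.8 0 0 0;0 0 -0.2 0 0 0;0 0 0 0 0 0")

```text
time: 24.85
tcp_pos: [433.6, 110.6, -15.9]
eef_rot: [1.939, 2.472, 0.0]
wrist_force: [-0.5, 0.3, -0.1]
width: 66.0
grip_force: 0.0
```

>>> drive_tool(targets="0 0 0 0 0 0;0 0 0 0 0 0;0 0 0 0 0 0;0 0 0 0 0 0;0 0 0 0 0 0", fingers=-1)

```text
time: 25.48
tcp_pos: [433.6, 110.7, -15.9]
eef_rot: [1.938, 2.472, 0.001]
wrist_force: [-0.7, 0.4, 7.4]
width: 45.0
grip_force: 35.0
```

>>> drive_tool(targets="0 0 1.5 0 0 0;0 0 3 0 0 0;0 0 3 0 0 0;2.05 -3.6 0.5 0 0 -0.031;2.05 -3.6 0 0 0 -0.031;2.05 -3.6 0 0 0 -0.031;2.05 -3.6 0 0 0 -0.031;2.05 -3.6 0 0 0 -0.031;2.05 -3.6 0 0 0 -0.031;2.05 -3.6 0 0 0 -0.031;2.05 -3.7 0 0 0 -0.031;2.05 -3.7 0 0 0 -0.03")

```text
time: 26.98
tcp_pos: [618.2, -216.6, 63.7]
eef_rot: [-2.263, -2.178, 0.0]
wrist_force: [0.5, 0.2, -2.1]
width: 44.8
grip_force: 35.0
```

>>> drive_tool(targets="0 0 0 0 0 0;0 0 0 0 0 0")

```text
time: 27.22
tcp_pos: [617.2, -214.9, 63.4]
eef_rot: [-2.261, -2.179, 0.001]
wrist_force: [-0.4, 0.3, -1.2]
width: 44.9
grip_force: 35.0
```

Release height is TCP ≈ -10.

>>> drive_tool(targets="0 0 -2.5 0 0 0;0 0 -2 0 0 0;0 0 -1.5 0 0 0;0 0 -0.9 0 0 0;0 0 -0.4 0 0 0;0 0 0 0 0 0")

```text
time: 27.98
tcp_pos: [618.0, -215.4, -9.0]
eef_rot: [2.262, 2.18, 0.0]
wrist_force: [0.0, -0.3, -0.6]
width: 44.7
grip_force: 35.0
```

>>> drive_tool(targets="0 0 0 0 0 0;0 0 0 0 0 0;0 0 0 0 0 0;0 0 0 0 0 0;0 0 2 0 0 0;0 0 4 0 0 0;0 0 5 0 0 0;-5 0 0 0 0 0;-5 0 0 0 0 0;-5 0 0 0 0 0;0 0 0 0 0 0;0 0 0 0 0 0", fingers=0.2)

```text
time: 29.48
tcp_pos: [468.8, -215.9, 102.0]
eef_rot: [2.261, 2.178, 0.001]
wrist_force: [0.2, -0.6, -0.0]
width: 55.0
grip_force: 0.0
```

```bash
python3 -c "
from look import *
o=ctrl.observe();print(o['tcp_pos'],o['width'],o['wrist_force'])
look('t9',23,60,480,680,-290,-110,'top')
look('ta',20,40,330,425,-360,-255,'top')
look('tb',12.8,25,515,690,-75,28,'top'); look('tc',12.8,25,520,690,130,245,'top')"
```

```text
[ 468.81709464 -215.94383054  101.99204133] 54.97857030734139 [ 0.21239507 -0.5845588  -0.02324881]
t9 901 (array([ 617.3, -213.8]), array([45.2, 90.4]), -2.3) z 36.5 [369 141  44  24]
t9 179 (array([ 540.4, -198.2]), array([24. , 40.6]), 85.1) z 28.7 [377 180  13  19]
ta 458 (array([ 358.2, -312.7]), array([49.9, 61.5]), 49.1) z 27.8 [419 261  35  26]
tb 738 (array([598.8, -25.5]), array([39.6, 98.6]), 88.2) z 15.6 [292 139  20  46]
tc 167 (array([603.4, 184.8]), array([18.6, 41.9]), -4.9) z 17.0 [195 153  20  10]
```

View pics/t9.png

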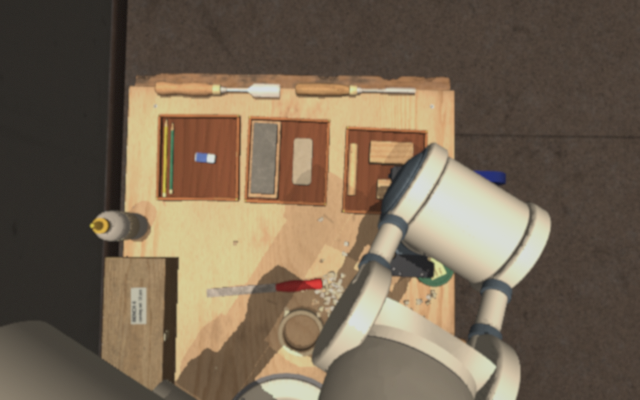

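The picture shows the long block at (391,152) and short block at (385,187) in the wood tray, the slip at (302,161), and the eraser at (205,158). All tops are at floor-plus-thickness height, the tin hasn't been touched, and the arm is clear. I'll hand it in.

```bash
python3 -c "
from rig import ctrl
print(ctrl.job_done())"
```

```text
the job is handed in; nothing more can be done
None
```

I handed the job in at about 30 s of the 99 s allowed: the last top-camera check showed both wood blocks, the slip stone and the eraser flat on the floors of their own trays, with the tin not touched; the hand-in returned no verdict.

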